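Fit the slotted insert plate into the vegetable cutter

TASK

Fit the long slotted insert plate into the vegetable cutter: lift it out of the rack, lay it flat on the cutting board and let go, then pick it up again and set it down flat on the cutter's loading shelf, one long side towards the lip, and let go. Push it over the raised lip, under the crossbar, so that it drops fully into the pocket, then slide the black-knobbed bolt all the way across over it. Leave the other two plates standing in the rack and do not disturb the other things on the table.

Things in the scene. Friction and masses are not known exactly. Their poses are not given: they have to be found in the camera images.
- plate_c (a point): Centre of the steel insert plate to fit: 120 mm long, 60 wide, 14 thick, 0.24 to 0.46 kg, six cross slots; alike on both faces and ends. Its x axis runs through the thickness, y along the length, z across the width. It starts on edge in one of the rack's three slots (any), z up, lower edge 12 mm and upper edge 72 mm above the table.
- rack: White plastic rack fixed to the table, 176 mm (x) by 150 mm (y); origin on the table under its centre, z up. Slots at x = -58, 0, +58 mm, each holding a plate on edge, its length along the rack's y. Plates stand on a floor 12 mm above the table between lugs 30 mm high near their ends (35 to 55 mm from the middle), with 44 mm of free air between plates.
- plate_short_c (a point): Centre of the shorter slotted plate in the rack (86 mm long, 60 mm wide, 14 mm thick, four slots). Stays in the rack.
- plate_low_c (a point): Centre of the plain plate in the rack (120 mm long, only 42 mm high, 14 mm thick, no slots). Stays in the rack.
- board: Wooden cutting board fixed to the table, 260 mm (x) by 200 mm (y), 20 mm thick; origin at the centre of its underside, on the table, z up.
- cutter: Vegetable cutter fixed to the table; origin on the table, z up. The plate is pushed along its +x: loading shelf (x -110 to -21 mm, top at 30 mm height), lip, pocket (x 5 to 69 mm), then, past x = 79 mm, a white motor housing 95 mm high (with its knob 107 mm), 170 mm wide. A crossbar over the pocket (x 49 to 69 mm, underside at 62, top at 70 mm height) keeps plates from being put in from above.
- shelf (a point): Point on the loading shelf's top (30 mm above the table), 66 mm behind the cutter's origin, where the plate's middle is best set down, its length along y; there it lies 15 mm short of the lip's ramp. The shelf is open at its -x end, 44 mm from here. Guides 42 mm high narrow from about 155 to 130 mm apart towards the lip. Polished: the plate slides easily (friction about 0.3). Axes as the cutter's.
- lip (a point): Middle of the lip's far edge, on its top, 34 mm above the table: beyond it (+x) the pocket begins. The lip's ramp starts 26 mm before this point (-x) on the shelf and rises 4 mm; the plate drops once its trailing side is past this point. Axes as the cutter's.
- pocket (a point): Centre of the pocket's floor, 26 mm above the table, 37 mm along the cutter's x. The pocket is 64 mm (x) by 128 mm (y), its side walls 40 mm high above the table, so that a seated plate, its length along y, lies flush with them, and 6 mm above the lip. Axes as the cutter's.
- bolt (a joint): Travel of the lock bolt in m: near 0 open, 0.040 fully across (stop). It slides along the cutter's -y with about 2 N of friction and stays where it is left. Its flat tongue passes 4 mm above a seated plate and is blocked by a plate that is not down.
- bolt_knob (a point): The bolt's upright black knob, 18 mm in diameter, from 52 mm to 90 mm above the table; the point lies on its axis at 71 mm height. With the bolt open the knob stands 23 mm along x and 114 mm along y from the cutter's origin; it moves with the bolt. Axes as the cutter's.
- jar: Bystander: glass jar 64 mm in diameter, 100 mm high; origin at the centre of its underside.
- bowl: Bystander: steel bowl 130 mm in diameter, 55 mm high; origin at the centre of its underside.
- pan: Bystander: steel pan with carrots, 130 by 200 by 60 mm; origin at the centre of its underside.
- mill: Bystander: dark wooden pepper mill 52 mm in diameter, 130 mm high; origin at the centre of its underside.
- timer: Bystander: white round kitchen timer 68 mm in diameter, 42 mm high; origin at the centre of its underside.
- peeler: Bystander: black hand peeler 160 mm long, 14 mm high, lying flat; origin on the table at the handle's end next to the blade fork.

How it is judged:
By the outcome, as a careful person would: the job done as asked, in the order asked, and still so for the second after the job is handed in, with the robot touching nothing.
It also fails if it takes over 70 s, if anything falls off the work surface, if the arm or the gripper's body presses on something with over 40 N, if the wrist force passes 120 N, or if a joint passes its speed limit or range.

ROBOT

A 6-joint arm with a two-finger parallel gripper is mounted at the origin on the work surface. World frame = base frame: x ahead of the robot, y to its left, z up, the work surface at z = 0. Lengths are in m, angles in rad, forces in N, time in s.
With the tool pointing down it reaches from about 0.225 to 0.875 m from the base axis. Payload 3.4 kg.
Tool frame: the origin (TCP) lies at the very end of the fingers, on their centre line; the grasp point (between the pads) lies 19 mm behind it; z points along the fingers, y is the direction in which the jaws open and shut (so a half turn about z gives the same grasp; the last joint's range is limited). The gripper opens to 85 mm and grips with 20 to 120 N. Pads are 22 mm wide; open, the fingers measure 114 mm over their backs; the gripper's body (76 mm by 85 mm) begins 54 mm behind the grasp point. The pads swing forward as they close: fully open they stand 13 mm farther back than shut.
Start: joints at [1.166, 0.276, 1.505, -0, 1.361, -0.121], TCP at [0.161, 0.552, 0.231] pointing down, gripper open.
Joint ranges: [-2.89, 2.89], [-0.75, 2.08], [0.22, 2.7], [-1.18, 4.32], [0.11, 2.71], [-2.7, 2.7]. Speed limits (rad/s): [2.57, 2.57, 3.14, 3.14, 3.14, 3.14].

INTERFACE

Orientations are given as a unit quaternion [w, x, y, z].
In Python, from rig import manip gives the robot as it stands. The module is installed in compiled form; this text tells all that it offers.
- The arm moves only by the tool carry_out, never from a script. Its argument "moves" is one flat list of numbers, 5 for each row, row after row: the opening in per cent of the stroke, from 0 (shut) to 100 (fully open), then the shift along the world's x, y, z in cm, then the turn about the world's z in rad. A call has exactly 10 rows; each row shifts and turns the commanded pose from where the row before left it; what a row does not reach is not made up. A row lasts 1/10 s, in which the tool goes at most 50 mm and 8.59 degrees, less where a joint would pass 70% of its speed; a pose out of reach is approached as far as the arm can. A call is refused whole if a number of a shift passes 5 or a number of a turn 0.15, either way. A call with a gripper value outside its range is refused whole. The fingers move at their own pace and stop on an object; "squeeze" is the grip in N (left out, the last holds). Time passes only in rows, so rows that do not move let the fingers close, or fill a call up. It gives the time, the measured TCP pose, the force and the opening at its end, in the units of the state.
- manip.get_state(): the state, without advancing time (a new reading comes with each control period).
- manip.get_image(name): name is "scene" or "top" or "wrist"; returns the picture (480x640x3 uint8, red, green, blue); there is no depth.
- manip.camera_info(name): a dict with "fov_y" (degrees; the focal length in pixels is half the picture's height over the tangent of half this angle, whatever the lens; pixels are square), "cx", "cy" (the principal point, pixels), "rvec" (rotation vector, rad) and "tvec" (3), from world to camera coordinates, as OpenCV has them; the wrist camera has in their place "hand_eye" (4x4, takes a point from camera to tool coordinates, whose origin is the TCP and whose axes are the flange's). Camera axes: x right, y down, z forward; pixel columns grow to the right and rows downward; lengths in m; the calibration is good to about 2 mm. A picture is of the moment at which its call begins: read the wrist's pose just before it. camera_info takes no time and is no camera call.
- manip.sign_off(): hands the job in, once; it reports no verdict.
The state is a dict: "clock": time; "qpos": joint angles; "qd": joint speeds; "effort": joint torques, N m; "position": TCP position; "ee_rot": TCP orientation; "contact_force": force on the tool from outside, world axes, zero at the start; "moment": the same for the moment, N m; "width": finger opening in m.
Only numpy, scipy, OpenCV 4.12 (cv2) and the standard library are available. Lean on these libraries where they do the work, as an engineer would, in place of code of your own. Each camera call takes 0.05 s, during which the arm holds its last target. There are 200 camera calls.

## Working session

There is one attempt and no reset: what is moved stays moved. The work goes in short steps, Python scripts to look and compute and a tool call to move; the robot and the scene stay as the last step left them, time stands still between calls to the robot, and variables do not carry over. Pictures are saved under pics/ and viewed, about 8 in all and at most 12, crops included, and the job is handed in when it is done.

Besides the shell and the picture viewer there is one more tool, called after "Request:" as name(argument=value, ...) on one line, values as JSON. carry_out: Moves the arm, as the interface text tells. Its arguments: {"type":"object","properties":{"moves":{"type":"array","items":{"type":"number"}},"squeeze":{"type":"number"}},"required":["moves"]}

```bash
mkdir -p pics; cat > h.py <<'E'
import numpy as np, cv2
from rig import manip
from scipy.spatial.transform import Rotation as R
def save(name,fn):
    im=manip.get_image(name); cv2.imwrite('pics/'+fn,im[:,:,::-1]); return im
def cam(name):
    c=manip.camera_info(name); f=240/np.tan(np.radians(c['fov_y'])/2)
    K=np.array([[f,0,c['cx']],[0,f,c['cy']],[0,0,1]])
    if 'rvec' in c:
        Rm=cv2.Rodrigues(np.array(c['rvec'],float))[0]; t=np.array(c['tvec'],float)
    else:
        s=manip.get_state(); q=s['ee_rot']; T=np.eye(4); T[:3,:3]=R.from_quat([q[1],q[2],q[3],q[0]]).as_matrix(); T[:3,3]=s['position']
        M=np.linalg.inv(T@np.array(c['hand_eye'])); Rm=M[:3,:3]; t=M[:3,3]
    return K,Rm,t
def pix(C,P):
    K,Rm,t=C; p=(Rm@np.atleast_2d(P).T).T+t; p=p@K.T; return p[:,:2]/p[:,2:]
def ray(C,uv,z):
    K,Rm,t=C; d=Rm.T@np.linalg.inv(K)@np.array([uv[0],uv[1],1.]); o=-Rm.T@t
    return o+d*(z-o[2])/d[2]
E
python3 - <<'E'
from h import *
print(manip.get_state())
for n in("scene","top"):
    print(n,manip.camera_info(n)); save(n,n+'0.png')
print(manip.camera_info("wrist"))
E
```

```text
{'clock': 0.0, 'qpos': array([ 1.16600192e+00,  2.76613766e-01,  1.50617952e+00, -6.76792903e-06,
        1.36069528e+00, -1.20990993e-01]), 'qd': array([-2.09928394e-04,  3.43409588e-04,  3.89293424e-05,  9.43413140e-04,
       -1.43059575e-03,  1.45746145e-04]), 'effort': array([ 1.16519139e-03, -4.16781700e+01, -2.45810920e+01,  5.47604645e-05,
        1.11628955e-02, -3.46138563e-06]), 'position': array([0.16078981, 0.55148929, 0.23041053]), 'ee_rot': array([-2.43154283e-04,  1.41425198e-01,  9.89948491e-01, -9.16244278e-04]), 'contact_force': array([-0.47466271, -0.27579888,  0.11511411]), 'moment': array([0.06049518, 0.01610617, 0.0247222 ]), 'width': 0.08553563533624751}
scene {'fov_y': 45.67873002356317, 'cx': 315.9199198612125, 'cy': 235.3215849490121, 'rvec': array([ 2.3510899 ,  1.15258382, -0.31338394]), 'tvec': array([-0.43379827, -0.28285071,  1.44805037])}
top {'fov_y': 45.89434005382903, 'cx': 315.110616359142, 'cy': 244.43984320164395, 'rvec': array([ 2.16997234, -2.12772288,  0.13444939]), 'tvec': array([0.10018161, 0.57780834, 1.53167205])}
{'fov_y': 67.22986146033371, 'cx': 322.5499340608979, 'cy': 237.07422628573735, 'hand_eye': array([[-2.84417198e-05, -9.63113093e-01, -2.69096952e-01,
         6.85177878e-02],
       [ 9.99999926e-01,  7.57983484e-05, -3.76979742e-04,
        -4.52502755e-04],
       [ 3.83471230e-04, -2.69096943e-01,  9.63113020e-01,
        -1.43234798e-01],
       [ 0.00000000e+00,  0.00000000e+00,  0.00000000e+00,
         1.00000000e+00]])}
```

View pics/top0.png

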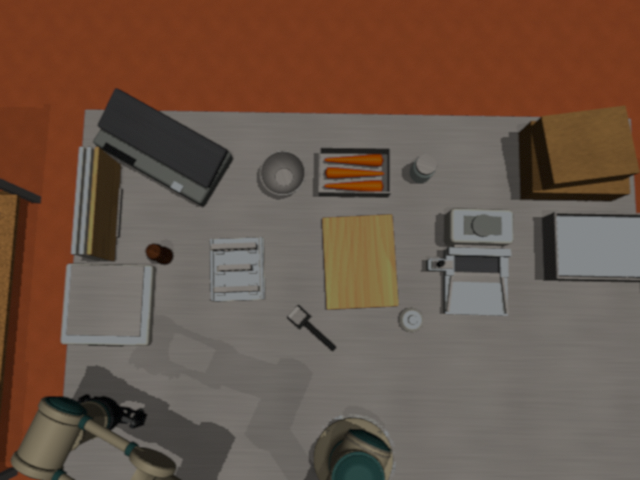

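View pics/scene0.png

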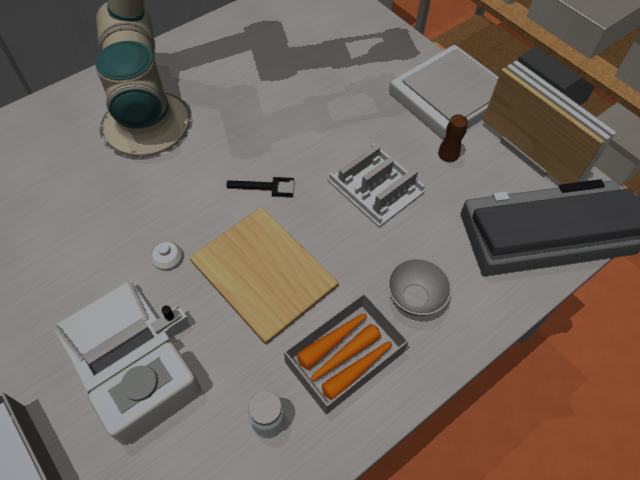

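```bash
python3 - <<'E'
import cv2,numpy as np
a=cv2.imread('pics/top0.png');b=cv2.imread('pics/scene0.png')
def c(im,x,y,w,h,o): return cv2.resize(im[y:y+h,x:x+w],o,interpolation=cv2.INTER_CUBIC)
t=np.hstack([c(a,200,230,75,75,(400,400)),c(b,320,140,110,110,(400,400))])
cv2.imwrite('pics/m1.png',t)
t=np.hstack([c(a,420,195,100,130,(400,520)),c(b,40,270,160,208,(400,520))])
cv2.imwrite('pics/m2.png',t)
E
```

```text
(no output)
```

View pics/m1.png

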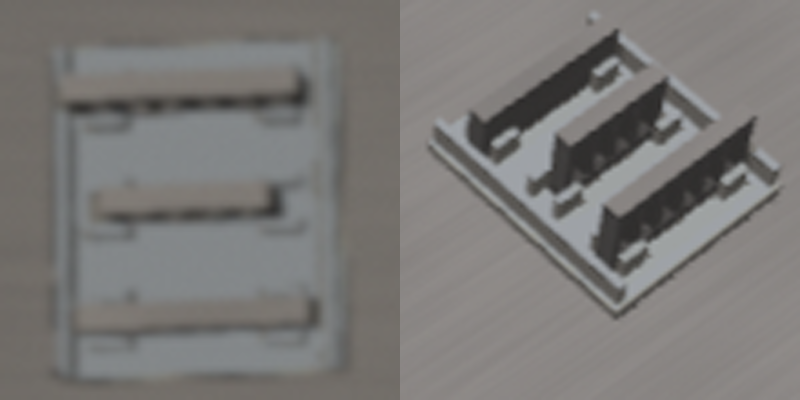

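View pics/m2.png

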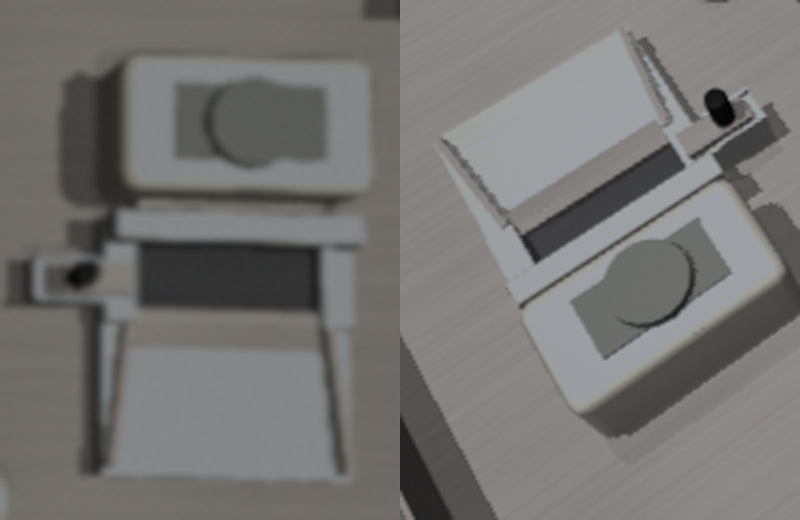

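```bash
python3 - <<'E'
from h import *
T=cam('top');S=cam('scene')
a=lambda X,Y:(200+X*75/400-.5,230+Y*75/400-.5)
c=lambda X,Y:(420+X/4-.5,195+Y/4-.5)
s1=lambda X,Y:(320+(X-400)*110/400-.5,140+Y*110/400-.5)
s2=lambda X,Y:(40+(X-400)*.4-.5,270+Y*.4-.5)
p=lambda n,v:print(n,v.round(4))
for q in[(60,78),(300,68),(300,97),(62,106)]:p('plT',ray(T,a(*q),.072))
for q in[(605,207),(752,118),(612,216),(757,128)]:p('plS',ray(S,s1(*q),.072))
p('rack bl',ray(T,a(57,378),.006));p('rack tr',ray(T,a(333,40),.006));p('rack tl',ray(T,a(55,48),.006))
for q in[(135,309),(319,309)]:p('lipT',ray(T,c(*q),.034))
for q in[(508,228),(670,125)]:p('shelf/lip rampS',ray(S,s2(*q),.030))
p('knobT',ray(T,c(78,272),.09));p('knobS',ray(S,s2(715,97),.09))
for q in[(103,474),(345,479)]:p('shelfendT',ray(T,c(*q),.03))
for q in[(442,140),(628,30)]:p('shelfendS',ray(S,s2(*q),.03))
for n,q in dict(bl=(327,308),br=(398,304),tr=(392,214),tl=(322,216)).items():p('board'+n,ray(T,q,.02))
p('jar?timer white',ray(T,(411,319),.04));p('mill',ray(T,(152,249),.13));p('peeler end',ray(T,(334,349),.01));p('jar',ray(T,(425,165),.1))
E
```

```text
plT [0.5667 0.3945 0.072 ]
plT [0.5742 0.2725 0.072 ]
plT [0.5593 0.2719 0.072 ]
plT [0.5524 0.3929 0.072 ]
plS [0.5626 0.2768 0.072 ]
plS [0.5669 0.3941 0.072 ]
plS [0.5701 0.2757 0.072 ]
plS [0.5745 0.3912 0.072 ]
rack bl [0.4167 0.4019 0.006 ]
rack tr [0.5985 0.263  0.006 ]
rack tl [0.5914 0.4108 0.006 ]
lipT [ 0.5077 -0.2707  0.034 ]
lipT [ 0.5102 -0.3972  0.034 ]
shelf/lip rampS [ 0.4924 -0.3992  0.03  ]
shelf/lip rampS [ 0.4927 -0.2599  0.03  ]
knobT [ 0.5267 -0.2199  0.09  ]
knobS [ 0.525  -0.2232  0.09  ]
shelfendT [ 0.3944 -0.2484  0.03  ]
shelfendT [ 0.3943 -0.4136  0.03  ]
shelfendS [ 0.3945 -0.4081  0.03  ]
shelfendS [ 0.3968 -0.2456  0.03  ]
boardbl [0.4018 0.0753 0.02  ]
boardbr [ 0.4167 -0.1206  0.02  ]
boardtr [ 0.669  -0.1035  0.02  ]
boardtl [0.6596 0.0939 0.02  ]
jar?timer white [ 0.3762 -0.1531  0.04  ]
mill [0.5434 0.5361 0.13  ]
peeler end [0.2902 0.054  0.01  ]
jar [ 0.7903 -0.1823  0.1   ]
```

Request:
carry_out(moves=[100, 4, -2.2, -0.2, -0.125, 100, 4, -2.2, -0.2, -0.125, 100, 4, -2.2, -0.2, -0.125, 100, 4, -2.2, -0.2, -0.125, 100, 4, -2.2, -0.2, -0.125, 100, 4, -2.2, -0.2, -0.125, 100, 4, -2.2, -0.2, -0.125, 100, 4, -2.2, -0.2, -0.125, 100, 4, -2.2, -0.2, -0.125, 48, 4, -2.2, -0.2, -0.125])

```text
clock: 1.1
position: [0.5623, 0.3308, 0.2107]
ee_rot: [-0.0, 0.696, 0.718, -0.0]
contact_force: [0.5, -0.2, -1.1]
width: 0.0736
```

```bash
python3 - <<'E'
from h import *
for i in range(4): manip.get_image('wrist')
s=manip.get_state();print(s['clock'],s['position'],s['ee_rot'],s['width'],s['contact_force'])
C=cam('wrist');save('wrist','w1.png')
np.savez('w1.npz',K=C[0],R=C[1],t=C[2])
print(pix(C,[[.565,.333,.072],[.565,.273,.072],[.565,.393,.072]]))
E
```

```text
1.3 [0.56142481 0.33109669 0.21016668] [-6.09521166e-04  6.94474381e-01  7.19516584e-01 -9.20583622e-04] 0.04350533063128053 [-0.40767951  0.70376203  0.9333931 ]
[[328.14333097 221.74481146]
 [325.33338001 290.90745396]
 [331.28707686 144.36631775]]
```

View pics/w1.png

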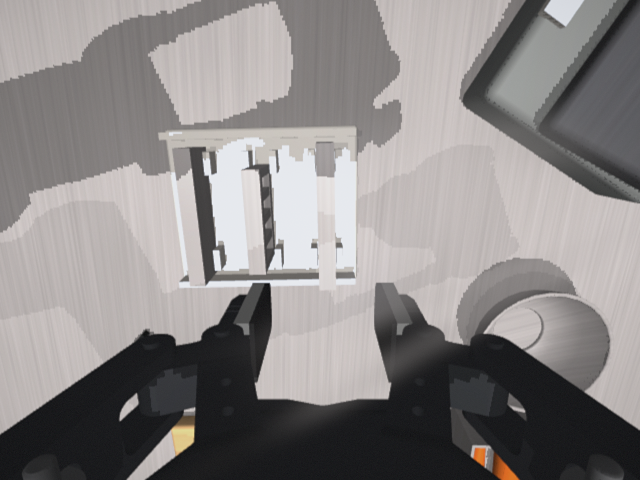

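```bash
cat >> h.py <<'E'
def yaw():
    q=manip.get_state()['ee_rot']; v=R.from_quat([q[1],q[2],q[3],q[0]]).as_matrix()[:,1]; return np.arctan2(v[1],v[0])
E
python3 - <<'E'
from h import *
d=np.load('w1.npz');C=(d['K'],d['R'],d['t'])
a=ray(C,(325,143),.072);b=ray(C,(327.5,289),.072);print(a,b,(a+b)/2,np.arctan2(-(a-b)[0],(a-b)[1]),yaw())
for e in[(318,143),(333,143),(319,289),(336,289)]:print(ray(C,e,.072))
E
```

```text
[0.56021898 0.3938296  0.072     ] [0.56676076 0.27480905 0.072     ] [0.56348987 0.33431932 0.072     ] 0.054908258388874025 0.03691726990411799
[0.55494194 0.39364255 0.072     ]
[0.56624929 0.39404335 0.072     ]
[0.55959642 0.27454775 0.072     ]
[0.57392422 0.27507031 0.072     ]
```

Request:
carry_out(moves=[48, 0.2, 0.3, -2.5, 0.018, 48, 0, 0, -2.5, 0, 48, 0, 0, -2.5, 0, 48, 0, 0, -2.5, 0, 48, 0, 0, -2.5, 0, 48, 0, 0, -2.5, 0, 48, 0, 0, -1.5, 0, 48, 0, 0, -0.8, 0, 48, 0, 0, 0, 0, 0, 0, 0, 0, 0], squeeze=60)

```text
clock: 2.35
position: [0.563, 0.3358, 0.0393]
ee_rot: [0.0, 0.687, 0.727, 0.001]
contact_force: [0.2, -1.0, 0.6]
width: 0.0276
```

Request:
carry_out(moves=[0, 0, 0, 0, 0, 0, 0, 0, 0, 0, 0, 0, 0, 0, 0, 0, 0, 0, 0, 0, 0, 0, 0, 0, 0, 0, 0, 0, 1, 0, 0, 0, 0, 2, 0, 0, 0, 0, 3, 0, 0, 0, 0, 4, 0, 0, 0, 0, 4, 0])

```text
clock: 3.35
position: [0.5622, 0.3343, 0.1789]
ee_rot: [-0.0, 0.687, 0.726, -0.001]
contact_force: [0.4, 0.5, -1.9]
width: 0.0135
```

Request:
carry_out(moves=[0, -0.8, -3.5, 0, 0, 0, -0.8, -4.4, 0, 0, 0, -0.8, -4.5, 0, 0, 0, -0.8, -4.5, -1, 0, 0, -0.8, -4.5, -2, 0, 0, -0.8, -4.5, -2.5, 0, 0, -0.8, -4.5, -2.5, 0, 0, -0.6, -4.4, -2.5, 0, 0, 0, 0, -1.3, 0, 0, 0, 0, -0.7, 0])

```text
clock: 4.35
position: [0.5002, -0.0098, 0.0546]
ee_rot: [-0.001, 0.689, 0.725, -0.001]
contact_force: [0.3, 1.3, -3.2]
width: 0.0133
```

Request:
carry_out(moves=[0, 0, 0, -0.4, 0, 0, 0, 0, -0.1, 0, 0, 0, 0, -0.1, 0, 0, 0, 0, 0, 0, 0, 0, 0, 0, 0, 0, 0, 0, 0, 0, 0, 0, 0, 0, 0, 0, 0, 0, 0, 0, 0, 0, 0, 0, 0, 0, 0, 0, 0, 0])

```text
clock: 5.35
position: [0.5017, -0.0085, 0.0498]
ee_rot: [0.0, 0.687, 0.726, 0.0]
contact_force: [-1.2, -0.6, -1.4]
width: 0.0129
```

Request:
carry_out(moves=[0, 0, 0, -0.1, 0, 0, 0, 0, -0.1, 0, 0, 0, 0, 0, 0, 0, 0, 0, 0, 0, 0, 0, 0, 0, 0, 0, 0, 0, 0, 0, 40, 0, 0, 0, 0, 40, 0, 0, 0, 0, 40, 0, 0, 0, 0, 40, 0, 0, 0, 0])

```text
clock: 6.35
position: [0.5019, -0.0085, 0.048]
ee_rot: [0.0, 0.687, 0.726, 0.0]
contact_force: [-0.7, 0.7, 0.6]
width: 0.0341
```

```bash
python3 - <<'E'
from h import *
save('wrist','w2.png');im=save('scene','s2.png');c=cv2.resize(im[130:370,150:390],(600,600))
s=manip.get_state();print(s['position'],s['contact_force'],s['width'])
w=cv2.imread('pics/w2.png');cv2.imwrite('pics/m3.png',np.hstack([cv2.resize(w,(400,300)),cv2.resize(c[:,:,::-1],(400,400))[50:350]]))
E
```

```text
[ 0.50182718 -0.00852446  0.04787145] [ 0.29017422 -1.13327081  0.33468682] 0.034219168800622146
```

View pics/m3.png

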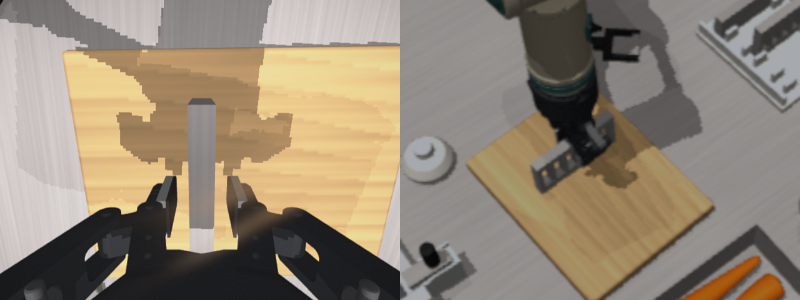

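Request:
carry_out(moves=[40, 0, 0, 0.8, 0, 40, 0, 0, 0.9, 0, 40, 0.4, 0, 0, 0, 40, 0.4, 0, 0, 0, 40, 0.4, 0, 0, 0, 40, 0.4, 0, 0, 0, 40, 0.4, 0, 0, 0, 40, 0.4, 0, 0, 0, 40, 0, 0, 0, 0, 40, 0, 0, 0, 0])

```text
clock: 7.45
position: [0.5263, -0.0085, 0.0648]
ee_rot: [0.0, 0.687, 0.726, 0.0]
contact_force: [0.8, -0.3, -0.7]
width: 0.0341
```

```bash
python3 - <<'E'
from h import *
im=save('scene','s3.png');c=cv2.resize(im[150:330,180:360],(400,400))
s=manip.get_state();print(s['position'],s['contact_force'],s['width'])
save('wrist','w3.png');w=cv2.imread('pics/w3.png');cv2.imwrite('pics/m4.png',np.hstack([cv2.resize(w,(400,300)),c[50:350,:,::-1]]))
E
```

```text
[ 0.52608152 -0.0085565   0.06486434] [0.56632144 0.0741159  0.34238495] 0.03403489974786182
```

View pics/m4.png

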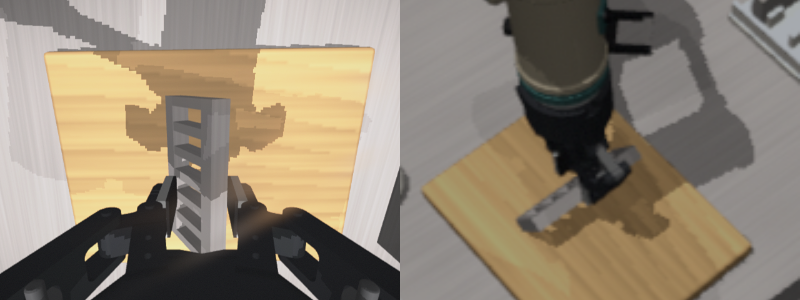

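Request:
carry_out(moves=[40, 0, 0, -0.6, 0, 40, 0, 0, -0.6, 0, 55, 0, 0, -0.2, 0, 70, 0, 0, -0.5, 0, 80, 0, 0, -0.5, 0, 90, 0.3, 0, -0.2, 0, 100, 0.4, 0, 0, 0, 100, 0.5, 0, 0, 0, 100, 0.5, 0, 0, 0, 100, 0.5, 0, 0, 0])

```text
clock: 8.55
position: [0.5486, -0.0086, 0.039]
ee_rot: [0.0, 0.687, 0.726, 0.0]
contact_force: [-0.5, -0.1, -0.4]
width: 0.0852
```

Request:
carry_out(moves=[100, 0, 0, 2, 0, 100, 0, 0, 3, 0, 100, 0, 0, 4, 0, 100, 0, 0, 4, 0, 100, 0, 0, 2, 0, 100, 0, 0, 0, 0, 100, 0, 0, 0, 0, 100, 0, 0, 0, 0, 100, 0, 0, 0, 0, 100, 0, 0, 0, 0])

```text
clock: 9.55
position: [0.5472, -0.0085, 0.1875]
ee_rot: [-0.001, 0.687, 0.726, -0.001]
contact_force: [-0.4, -0.1, -0.6]
width: 0.0849
```

```bash
python3 - <<'E'
from h import *
s=manip.get_state();print(s['position'],s['contact_force'],s['width'],yaw())
C=cam('wrist');np.savez('w4.npz',K=C[0],R=C[1],t=C[2]);save('wrist','w4.png')
E
```

```text
[ 0.54717602 -0.00845544  0.18753737] [-0.41447209 -0.14449698 -0.58754069] 0.08490633909118488 0.055006294948877814
```

View pics/w4.png

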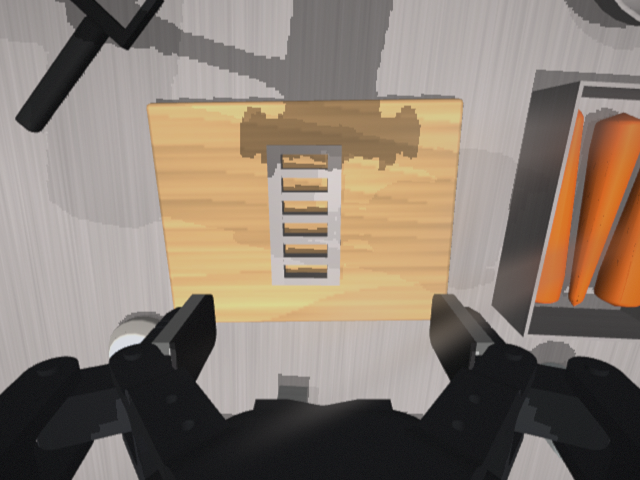

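```bash
python3 - <<'E'
from h import *
d=np.load('w4.npz');C=(d['K'],d['R'],d['t'])
P=np.array([ray(C,e,.034) for e in[(267,146),(341,146),(340.5,285),(271,285)]]);print(P,P.mean(0))
a=(P[0]+P[1]-P[2]-P[3]);print(np.arctan2(-a[0],a[1]))
E
```

```text
[[ 0.49871099  0.04924225  0.034     ]
 [ 0.55764453  0.05248943  0.034     ]
 [ 0.56540929 -0.06676411  0.034     ]
 [ 0.50387905 -0.07021939  0.034     ]] [ 0.53141097 -0.00881295  0.034     ]
0.05412382401465347
```

Request:
carry_out(moves=[100, -0.8, 0, -2, 0, 100, -0.8, 0, -2.5, 0, 100, 0, 0, -2.5, 0, 100, 0, 0, -2.5, 0, 100, 0, 0, -2.5, 0, 100, 0, 0, -2, 0, 100, 0, 0, -1.5, 0, 100, 0, 0, -0.9, 0, 100, 0, 0, 0, 0, 100, 0, 0, 0, 0], squeeze=40)

```text
clock: 10.6
position: [0.5321, -0.0086, 0.0251]
ee_rot: [0.0, 0.687, 0.726, 0.0]
contact_force: [-0.7, 1.1, -0.3]
width: 0.0854
```

Request:
carry_out(moves=[100, 0, 0, -0.4, 0, 100, 0, 0, -0.3, 0, 100, 0, 0, 0, 0, 40, 0, 0, 0, 0, 40, 0, 0, 0, 0, 40, 0, 0, 0, 0, 40, 0, 0, 0, 0, 40, 0, 0, 0, 0, 40, 0, 0, 0, 0, 40, 0, 0, 0, 0])

```text
clock: 11.6
position: [0.532, -0.0086, 0.0182]
ee_rot: [0.0, 0.687, 0.726, 0.0]
contact_force: [-0.5, -0.1, 5.2]
width: 0.0586
```

Request:
carry_out(moves=[0, 0, 0, 0, 0, 0, 0, 0, 0.5, 0, 0, 0, 0, 1, 0, 0, 0, 0, 2, 0, 0, 0, 0, 3, 0, 0, 0, 0, 3, 0, 0, 0, 0, 0, 0, 0, 0, 0, 0, 0, 0, 0, 0, 0, 0, 0, 0, 0, 0, 0], squeeze=60)

```text
clock: 12.6
position: [0.5305, -0.0083, 0.1112]
ee_rot: [-0.001, 0.687, 0.726, -0.001]
contact_force: [1.1, -0.3, -2.4]
width: 0.0583
```

```bash
python3 - <<'E'
from h import *
s=manip.get_state();print(s['clock'],s['position'],s['contact_force'],s['width'],yaw())
save('wrist','w5.png')
w=cv2.imread('pics/w5.png');save('top','t5.png');t=cv2.imread('pics/t5.png')[150:330,300:540]
cv2.imwrite('pics/m5.png',np.hstack([cv2.resize(w,(400,300)),cv2.resize(t,(400,300))]))
E
```

```text
12.6 [ 0.53047346 -0.00833392  0.1112191 ] [ 1.07218963 -0.30409491 -2.41331496] 0.058297681383479086 0.05496816282083384
```

View pics/m5.png

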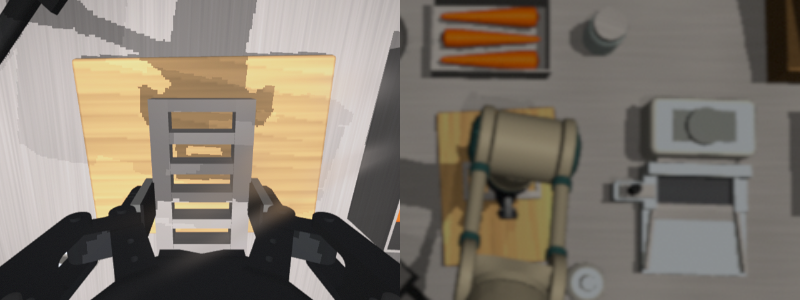

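Request:
carry_out(moves=[0, -0.8, -3, 0, -0.01, 0, -1.1, -4, 0, -0.015, 0, -1.2, -4.2, 0, -0.01, 0, -1.2, -4.2, 0, -0.01, 0, -1.2, -4.2, 0, 0, 0, -1.2, -4.2, 0, 0, 0, -1.2, -4.2, 0, 0, 0, -1.2, -4.5, 0, 0, 0, 0, 0, -2, 0, 0, 0, 0, -2, 0])

```text
clock: 13.7
position: [0.4404, -0.3357, 0.0721]
ee_rot: [0.001, 0.705, 0.709, 0.0]
contact_force: [-0.2, 0.7, -2.5]
width: 0.0582
```

```bash
python3 - <<'E'
from h import *
save('scene','s6.png');t=cv2.imread('pics/s6.png')[240:450,30:310]
s=manip.get_state();print(s['clock'],s['position'],s['contact_force'],s['width'],yaw())
w=save('wrist','w6.png')
cv2.imwrite('pics/m6.png',np.hstack([cv2.resize(cv2.imread('pics/w6.png'),(400,300)),cv2.resize(t,(400,300))]))
E
```

```text
13.75 [ 0.4384073  -0.33285042  0.0684886 ] [-1.38745984  0.62586094 -4.80776842] 0.058022730457682664 0.0076826857594224545
```

View pics/m6.png

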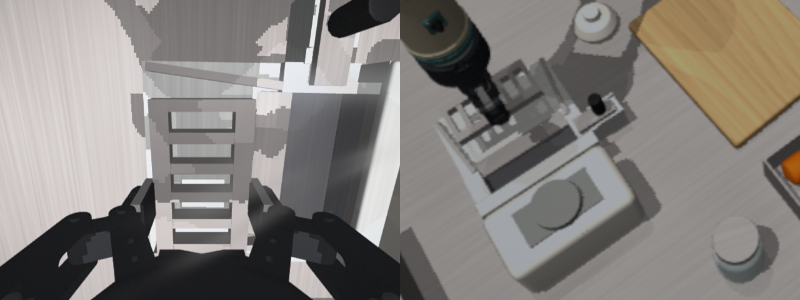

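Request:
carry_out(moves=[0, 0, 0, -1, 0, 0, 0, 0, -1, 0, 0, 0, 0, -1, 0, 0, 0, 0, -0.4, 0, 0, 0, 0, -0.2, 0, 0, 0, 0, -0.1, 0, 0, 0, 0, 0, 0, 0, 0, 0, 0, 0, 0, 0, 0, 0, 0, 0, 0, 0, 0, 0])

```text
clock: 14.8
position: [0.4409, -0.3336, 0.0361]
ee_rot: [0.0, 0.704, 0.711, 0.0]
contact_force: [0.4, -0.9, -2.7]
width: 0.0582
```

Request:
carry_out(moves=[0, -0.2, 0, -0.3, 0, 0, 0, 0, -0.2, 0, 0, 0, 0, -0.1, 0, 0, 0, 0, -0.1, 0, 0, 0, 0, -0.1, 0, 0, 0, 0, 0, 0, 0, 0, 0, 0, 0, 0, 0, 0, 0, 0, 0, 0, 0, 0, 0, 0, 0, 0, 0, 0])

```text
clock: 15.8
position: [0.4389, -0.3337, 0.0283]
ee_rot: [0.0, 0.704, 0.711, 0.0]
contact_force: [-0.8, 1.3, 5.4]
width: 0.0582
```

Request:
carry_out(moves=[80, 0, 0, 0.1, 0, 80, 0, 0, 0, 0, 80, 0, 0, 0, 0, 80, 0, 0, 0, 0, 80, 0, 0, 1, 0, 100, 0, 0, 2, 0, 100, 0, 0, 3, 0, 100, 0, 0, 4, 0, 100, 0, 0, 4, 0, 100, 0, 0, 0, 0])

```text
clock: 16.8
position: [0.4417, -0.3363, 0.1755]
ee_rot: [0.007, 0.704, 0.711, 0.0]
contact_force: [0.5, -0.7, -1.3]
width: 0.085
```

```bash
python3 - <<'E'
from h import *
for i in range(3):manip.get_image('wrist')
s=manip.get_state();print(s['clock'],s['position'],s['contact_force'],s['width'],yaw())
C=cam('wrist');np.savez('w7.npz',K=C[0],R=C[1],t=C[2]);save('wrist','w7.png')
E
```

```text
16.95 [ 0.43842271 -0.33315078  0.16885911] [ 0.75884228 -0.57009068 -0.70505108] 0.0853158656839814 0.010038522317832923
```

View pics/w7.png

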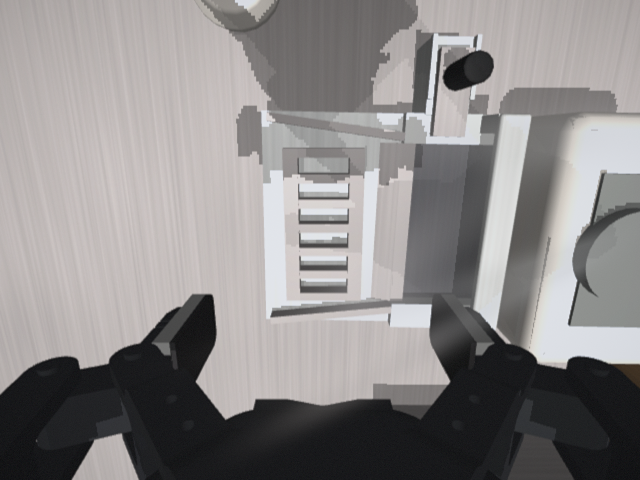

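```bash
python3 - <<'E'
from h import *
d=np.load('w7.npz');C=(d['K'],d['R'],d['t'])
P=np.array([ray(C,e,.044) for e in[(282.5,149),(365.5,149),(361,300.5),(286,300.5)]]);print(P,P.mean(0))
a=(P[0]+P[1]-P[2]-P[3]);print(np.arctan2(-a[0],a[1]))
for n,e,z in[('lip',(413.5,147),.034),('lip',(404,303),.034),('shelfend',(263,113),.03),('shelfend',(270,318),.03),('ramp',(378.5,150),.03),('ramp',(372,300),.03),('knob',(480,66),.09)]:print(n,ray(C,e,z).round(4))
E
```

```text
[[ 0.40839753 -0.27460508  0.044     ]
 [ 0.46830932 -0.27400475  0.044     ]
 [ 0.46968307 -0.39342397  0.044     ]
 [ 0.40886216 -0.39404151  0.044     ]] [ 0.43881302 -0.33401883  0.044     ]
0.007696473602930387
lip [ 0.5053 -0.2725  0.034 ]
lip [ 0.5072 -0.4001  0.034 ]
shelfend [ 0.393  -0.2493  0.03  ]
shelfend [ 0.3932 -0.4175  0.03  ]
ramp [ 0.4798 -0.2751  0.03  ]
ramp [ 0.4807 -0.3996  0.03  ]
knob [ 0.5256 -0.2264  0.09  ]
```

Request:
carry_out(moves=[55, -0.6, 0, 0, -0.145, 55, -0.6, 0, 0, -0.145, 55, -0.6, 0, 0, -0.145, 55, -0.6, 0, 0, -0.145, 55, -0.6, 0, 0, -0.145, 55, -0.6, 0, 0, -0.145, 55, -0.6, 0, 0, -0.145, 55, -0.6, 0, 0, -0.145, 55, -0.6, 0, 0, -0.145, 55, -0.6, 0, 0, -0.145])

```text
clock: 18.0
position: [0.3777, -0.3326, 0.1669]
ee_rot: [-0.002, 0.998, 0.062, -0.001]
contact_force: [-0.6, 0.0, 0.3]
width: 0.0472
```

Request:
carry_out(moves=[55, 0, 0, -1, -0.12, 55, 0, 0, -2, 0, 55, 0, 0, -2, 0, 55, 0, 0, -2, 0, 55, 0, 0, -2, 0, 55, 0, 0, -2, 0, 55, 0, 0, -1.2, 0, 55, 0, 0, -0.8, 0, 55, 0, 0, 0, 0, 55, 0, 0, 0, 0])

```text
clock: 19.0
position: [0.3787, -0.3334, 0.0386]
ee_rot: [-0.0, 1.0, 0.005, -0.0]
contact_force: [0.9, -0.4, -1.1]
width: 0.0471
```

Request:
carry_out(moves=[55, 0.5, -0.1, -0.3, 0, 55, 0.8, 0, 0, 0, 55, 0.8, 0, 0, 0, 55, 0.8, 0, 0, 0, 55, 0.8, 0, 0, 0, 55, 0.8, 0, 0, 0, 55, 0.8, 0, 0, 0, 55, 0.8, 0, 0, 0, 55, 0.8, 0, 0, 0, 55, 0.8, 0, 0, 0])

```text
clock: 20.0
position: [0.4563, -0.3345, 0.0358]
ee_rot: [-0.0, 1.0, 0.005, -0.0]
contact_force: [-1.3, -0.5, 0.5]
width: 0.0467
```

Request:
carry_out(moves=[55, 0.5, 0, 0, 0, 55, 0.5, 0, 0, 0, 55, 0.5, 0, 0, 0, 55, 0.5, 0, 0, 0, 55, 0.4, 0, 0, 0, 55, 0.4, 0, 0, 0, 55, 0.3, 0, 0, 0, 55, 0.3, 0, 0, 0, 55, 0.2, 0, 0, 0, 55, 0, 0, 0, 0])

```text
clock: 21.0
position: [0.4921, -0.3346, 0.0358]
ee_rot: [0.0, 1.0, 0.005, 0.0]
contact_force: [-0.1, 0.1, 0.8]
width: 0.047
```

```bash
python3 - <<'E'
from h import *
s=manip.get_state();print(s['clock'],s['position'],s['contact_force'],yaw())
im=cv2.imread('pics/w7.png')
C=cam('wrist');np.savez('w8.npz',K=C[0],R=C[1],t=C[2]);save('wrist','w8.png')
E
```

```text
21.0 [ 0.49212634 -0.33461255  0.03584478] [-0.07022656  0.09859167  0.8008194 ] -1.559897587512812
```

Request:
carry_out(moves=[55, 0.2, 0, 0, 0, 55, 0.2, 0, 0, 0, 55, 0.2, 0, 0, 0, 55, 0.2, 0, 0, 0, 55, 0, 0, 0, 0, 55, 0, 0, 0, 0, 55, 0, 0, 0, 0, 55, 0, 0, 0, 0, 55, 0, 0, 0, 0, 55, 0, 0, 0, 0])

```text
clock: 22.05
position: [0.4998, -0.3345, 0.0358]
ee_rot: [0.0, 1.0, 0.005, 0.0]
contact_force: [0.3, -0.3, 1.1]
width: 0.0469
```

```bash
python3 - <<'E'
from h import *
s=manip.get_state();print(s['clock'],s['position'],s['contact_force'],yaw())
save('wrist','w9.png');save('scene','s9.png')
cv2.imwrite('pics/m9.png',np.hstack([cv2.resize(cv2.imread('pics/w9.png'),(400,300)),cv2.resize(cv2.imread('pics/s9.png')[270:420,50:250],(400,300))]))
E
```

```text
22.05 [ 0.49979049 -0.33452327  0.035826  ] [ 0.25464004 -0.29847411  1.10644766] -1.56005998768579
```

View pics/m9.png

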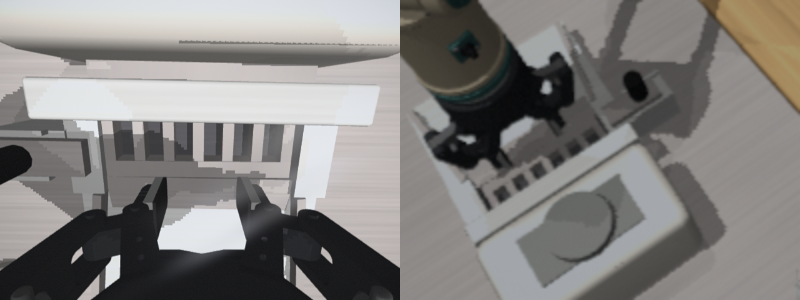

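```bash
python3 - <<'E'
from h import *
C=cam('wrist')
g=cv2.imread('pics/w9.png',0)
print('col 322 rows 190-345',g[190:345:3,322]);print('row215',g[215,150:500:5]);print('row 275',g[275,140:500:6])
for z,n in((.026,'seated'),(.034,'on lip')):
  for x in(.507,.511,.515): print(n,x,pix(C,[[x,-.334,z+.014],[x,-.334,z],[x+.06,-.334,z+.014],[x,-.274,z+.014],[x,-.394,z+.014]]).round(0).tolist())
print('lip',pix(C,[[.508,-.334,.034]]))
E
```

```text
col 322 rows 190-345 [227 212 164 196 194 195 194 192 193 192 192 190 190 191 190 190 189 188
 188 187 188 187 186 184 185 184 118 115 116 114 115 100 115 116 115 116
 116 118 118 116 132 131 135 135 134 136 164 187 216 227 228 228]
row215 [173 231 102 133 132 133 134  63  64  58  59  61  67 138 139 139  82  64
  59  60  60  60 101 190 189 189  82  94  95  95  61  61 194 193 192 192
  94  95  94  94  60  66 194 194 193  97  98  97  69  70  78 190 192 192
 193 114 121 105 104 108 110 203 203 204 182 116 114 228 229 229]
row 275 [ 61 124 145 145  89  86 116 116 116 117 116 116 116 116 116 116 116 117
 116 115 115 115 116 116 115 115 115 115 114 115 115 116 116 116 117 118
 176 118 121 120 178 177 176 178 123 123 181 181 181 183 184 183 185 185
 109 111 209 224 226 225]
seated 0.507 [[321.0, 287.0], [321.0, 275.0], [322.0, 137.0], [176.0, 286.0], [465.0, 288.0]]
seated 0.511 [[321.0, 278.0], [321.0, 266.0], [322.0, 126.0], [175.0, 277.0], [466.0, 279.0]]
seated 0.515 [[321.0, 269.0], [321.0, 258.0], [322.0, 115.0], [174.0, 267.0], [467.0, 270.0]]
on lip 0.507 [[320.0, 295.0], [321.0, 281.0], [322.0, 137.0], [168.0, 294.0], [472.0, 297.0]]
on lip 0.511 [[321.0, 286.0], [321.0, 273.0], [322.0, 126.0], [167.0, 284.0], [473.0, 287.0]]
on lip 0.515 [[321.0, 276.0], [321.0, 264.0], [322.0, 113.0], [166.0, 275.0], [475.0, 278.0]]
lip [[320.63123659 279.23869456]]
```

Request:
carry_out(moves=[55, -0.3, 0, 0.5, 0, 55, 0, 0, 3, 0, 55, 0, 0, 4, 0, 0, 0, 0, 3, 0, 0, 0.6, 3.5, 0, 0, 0, 0.7, 3.5, 0, 0, 0, 0.8, 4, 0, 0, 0, 0.8, 3.7, 0, 0, 0, 0, 0, 0, 0, 0, 0, 0, 0, 0])

```text
clock: 23.15
position: [0.526, -0.1872, 0.1413]
ee_rot: [0.001, 1.0, 0.006, 0.0]
contact_force: [-0.2, -0.6, -0.5]
width: 0.0004
```

```bash
python3 - <<'E'
from h import *
for i in range(2): manip.get_image('wrist')
s=manip.get_state();print(s['clock'],s['position'],s['contact_force'],s['width'],yaw())
T=cam('top');im=save('top','t10.png')
# knob dark blob in top view
g=cv2.cvtColor(im,cv2.COLOR_RGB2GRAY);print(pix(T,[[.5258,-.2225,.09],[.5258,-.2225,.052]]).round(1).tolist());print(g[255:275,425:448:2])
E
```

```text
23.25 [ 0.52589429 -0.18855074  0.14111573] [-0.31233282  0.76363412  0.07857916] 2.545682022786183e-05 -1.5602978970508379
[[440.0, 262.9], [437.0, 264.3]]
[[ 19   5  38  77 101 112 112  89  43  32  31  33]
 [ 14  10  48  83 103 113 108  78  36  33  32  33]
 [ 12  16  57  89 106 112 105  67  34  32  33  33]
 [  7  20  64  94 109 114 101  57  33  32  34  32]
 [  8  32  72  97 111 112  95  48  32  32  33  34]
 [ 10  42  79 103 112 111  89  46  33  32  34  33]
 [ 16  50  86 105 113 108  79  46  35  33  32  34]
 [ 25  60  91 107 112 104  66  45  41  34  33  34]
 [ 42  67  96 110 113 100  52  40  46  40  35  35]
 [ 58  75  99 111 112  95  42  28  43  46  39  36]
 [ 63  83 103 112 110  83  27  20  33  43  46  46]
 [ 63  87 106 113 106  71  17  15  22  33  40  47]
 [ 68  92 108 113 103  62  21  11  13  20  27  37]
 [ 72  97 110 112 101  78  51  19  13  12  19  36]
 [ 77 102 111 110  99  95  78  43  18  16  35  78]
 [ 84 105 113 109  91  87  85  63  37  28  57 118]
 [ 90 107 113 106  90  88  89  76  54  44  67 132]
 [ 94 110 114 103  98 106 107  92  67  50  70 134]
 [ 98 111 111 100 106 116 116  99  70  51  69 132]
 [101 112 111 101 111 117 116 101  70  52  68 123]]
```

Request:
carry_out(moves=[0, 0, 0, -1.5, 0, 0, 0, 0, -2, 0, 0, 0, 0, -2, 0, 0, 0, 0, -1.2, 0, 0, 0, 0, -0.9, 0, 0, 0, 0, 0, 0, 0, 0, 0, 0, 0, 0, 0, 0, 0, 0, 0, 0, 0, 0, 0, 0, 0, 0, 0, 0])

```text
clock: 24.3
position: [0.5261, -0.1876, 0.0654]
ee_rot: [0.0, 1.0, 0.005, 0.001]
contact_force: [-0.6, -0.2, -0.7]
width: 0.0003
```

Request:
carry_out(moves=[0, 0, -0.5, 0, 0, 0, 0, -0.5, 0, 0, 0, 0, -0.5, 0, 0, 0, 0, -0.5, 0, 0, 0, 0, -0.5, 0, 0, 0, 0, -0.4, 0, 0, 0, 0, -0.4, 0, 0, 0, 0, -0.3, 0, 0, 0, 0, -0.3, 0, 0, 0, 0, 0, 0, 0])

```text
clock: 25.3
position: [0.5257, -0.2271, 0.0648]
ee_rot: [0.0, 1.0, 0.005, -0.0]
contact_force: [0.1, -0.2, -0.2]
width: -0.0004
```

Request:
carry_out(moves=[0, 0, -0.2, 0, 0, 0, 0, -0.2, 0, 0, 0, 0, -0.2, 0, 0, 0, 0, -0.2, 0, 0, 0, 0, -0.1, 0, 0, 0, 0, -0.1, 0, 0, 0, 0, 0, 0, 0, 0, 0, 0, 0, 0, 0, 0, 0, 0, 0, 0, 0, 0, 0, 0])

```text
clock: 26.3
position: [0.5258, -0.2366, 0.0648]
ee_rot: [0.0, 1.0, 0.005, 0.0]
contact_force: [-0.3, 1.8, -0.1]
width: 0.0
```

Request:
carry_out(moves=[0, 0, -0.1, 0, 0, 0, 0, -0.1, 0, 0, 0, 0, -0.1, 0, 0, 0, 0, -0.1, 0, 0, 0, 0, 0, 0, 0, 0, 0, 0, 0, 0, 0, 0, 0, 0, 0, 0, 0, 0, 0, 0, 0, 0, 0, 0, 0, 0, 0, 0, 0, 0])

```text
clock: 27.3
position: [0.5257, -0.237, 0.0648]
ee_rot: [-0.003, 1.0, 0.005, -0.0]
contact_force: [1.1, 11.3, 3.1]
width: 0.0
```

Request:
carry_out(moves=[0, 0, -0.2, 0, 0, 0, 0, 0, 0, 0, 0, 0, 0.5, 0, 0, 0, 0, 1, 0, 0, 0, 0, 1, 0, 0, 0, 0, 1, 1, 0, 0, 0, 1, 3, 0, 0, 0, 1, 4, 0, 0, 0, 1, 4, 0, 0, -2, 2, 2, 0])

```text
clock: 28.3
position: [0.5096, -0.1588, 0.2094]
ee_rot: [0.002, 1.0, 0.005, 0.004]
contact_force: [0.6, -0.2, 1.4]
width: 0.0
```

Request:
carry_out(moves=[0, -3, 4, 1, 0, 0, -3, 4, 1, 0, 0, -3, 4, 0, 0, 0, -3, 4, 0, 0, 0, 0, 4, 0, 0, 0, 0, 4, 0, 0, 0, 0, 0, 0, 0, 0, 0, 0, 0, 0, 0, 0, 0, 0, 0, 0, 0, 0, 0, 0])

```text
clock: 29.3
position: [0.3871, 0.0798, 0.2245]
ee_rot: [0.0, 1.0, 0.004, 0.0]
contact_force: [0.2, -0.4, 0.3]
width: -0.0004
```

```bash
python3 - <<'E'
from h import *
s=manip.get_state();print(s['clock'],s['position'],s['contact_force'])
im={n:save(n,n+'11.png') for n in('top','scene')}
for n,f in(('top','top0.png'),('scene','scene0.png')):
    C=cam(n);g=cv2.cvtColor(im[n],cv2.COLOR_RGB2GRAY);g0=cv2.imread('pics/'+f,0)
    for y in(-.2225,-.2625):
        u,v=pix(C,[[.5258,y,.085]])[0]
        for nm,G in(('before',g0),('after',g)):
            r=G[int(v)-12:int(v)+13,int(u)-9:int(u)+10];b=r<35
            yy,xx=np.nonzero(b);print(n,y,nm,(round(u),round(v)),b.sum(),ray(C,(xx.mean()+int(u)-9,yy.mean()+int(v)-12),.08)[:2].round(4) if b.sum() else '')
    d=cv2.absdiff(g,g0);k,_,st,ce=cv2.connectedComponentsWithStats((d>25).astype('uint8'))
    print([(s_.tolist()) for s_ in st[1:] if s_[4]>25])
E
```

```text
29.3 [0.38714562 0.07981745 0.22452146] [ 0.15090854 -0.42401065  0.32934985]
top -0.2225 before (440, 263) 27 [ 0.5257 -0.2241]
top -0.2225 after (440, 263) 0 
top -0.2625 before (455, 263) 0 
top -0.2625 after (455, 263) 29 [ 0.5251 -0.2569]
[[212, 244, 47, 8, 193], [431, 255, 69, 17, 644], [219, 285, 105, 195, 8203], [318, 285, 50, 128, 1148], [324, 298, 4, 12, 26], [330, 308, 21, 2, 28], [295, 313, 22, 47, 300], [43, 366, 188, 114, 8310], [295, 387, 15, 26, 214], [43, 407, 19, 14, 128], [22, 417, 39, 50, 1189], [312, 417, 76, 63, 2103], [359, 443, 27, 14, 159], [389, 452, 8, 28, 154], [14, 461, 29, 17, 204]]
scene -0.2225 before (167, 309) 114 [ 0.53   -0.2242]
scene -0.2225 after (167, 309) 0 
scene -0.2625 before (148, 321) 0 
scene -0.2625 after (148, 321) 106 [ 0.5293 -0.2577]
[[166, 0, 177, 200, 12585], [97, 2, 47, 38, 697], [266, 28, 154, 54, 3125], [103, 30, 41, 18, 409], [168, 32, 31, 24, 116], [143, 38, 39, 48, 599], [85, 74, 51, 69, 616], [99, 75, 13, 18, 82], [114, 81, 40, 10, 286], [110, 90, 40, 23, 338], [122, 94, 39, 31, 574], [139, 122, 47, 23, 476], [373, 172, 45, 43, 743], [267, 197, 18, 9, 94], [90, 305, 93, 69, 1101]]
```

```bash
python3 - <<'E'
from h import *
for n,f,(u,v) in(('top','top0.png',(440,263)),('scene','scene0.png',(167,309))):
    C=cam(n);a=cv2.imread('pics/'+f);b=cv2.imread(f'pics/{n}11.png')
    for y in(-.2225,-.2525,-.2575,-.2625):print(n,y,pix(C,[[.5258,y,.09]]).round(1).tolist())
    du=pix(C,[[.5258,-.2425,.08]])[0]; u0,v0=int(du[0]),int(du[1])
    print('before');print(np.array2string(a[v0-16:v0+14:2,u0-24:u0+24,1],max_line_width=260));print('after');print(np.array2string(b[v0-16:v0+14:2,u0-24:u0+24,1],max_line_width=260))
E
```

```text
top -0.2225 [[440.0, 262.9]]
top -0.2525 [[451.3, 263.1]]
top -0.2575 [[453.1, 263.1]]
top -0.2625 [[455.0, 263.1]]
before
[[107 107 107 107 107 107 108 107 108 107 107 107 108 109 108 107 105 102 102 100  98  94  92  87  74  59  61  81  97 100  97  97 104 114 116 113 111 110 111 112 115 116 115 113 110 108 107 109]
 [108 107 108 108 108 109 107 109 108 109 110 109 109 108 104 101 100 101 101 100  95  88  78  68  54  46  64 100 126 135 135 135 134 135 135 135 135 134 134 135 135 135 135 135 134 135 135 134]
 [107 108 107 108 108 108 108 108 108 108 109 109 109 106  93  76  68  68  68  67  61  52  44  42  41  41  63 100 126 135 135 135 136 135 136 136 136 135 136 135 136 135 135 136 135 136 135 135]
 [108 108 108 108 108 108 109 109 108 109 108 109 110 106  94  76  67  67  67  66  59  49  41  43  45  44  59  90 113 122 122 124 125 126 126 127 129 129 131 132 134 134 133 134 134 134 134 134]
 [107 108 109 108 107 106 105 106 108 108 108 108 107 103  92  77  69  68  67  64  59  47  42  54  72  84  87  88  90  94  97  91  76  64  60  63  64  68  71  73  74  75  75  76  76  75  75  75]
 [
[... 10169 characters left out ...]
0   8   4   6   8  35  78  93  93  94  95  98 110 117 149 165 166 165 165 166 166 166 166 162 147 124  91  66  66]
 [131 134 133 133 134 134 133 133 133 135 137 138 138 136 105  47   8   9   6   6   6   7   6   7   6  36  80  95  94  94 126 137 124 150 165 166 166 165 165 162 137 101  78  66  67  66  66  66]
 [133 134 134 133 134 133 134 136 137 137 138 138 138 137 136 114  64   9   8   9   8   8  10   6   7  17  73  91  92  99 123 113  86 103 149 165 162 137  91  65  66  66  66  67  66  66  67  66]
 [133 133 134 134 137 137 137 138 137 138 136 136 136 137 137 138 117  68  23   9   6   7   7   5  22  84 117 123 102  67  53  77  96 140 159 129  77  66  66  66  66  66  66  67  67  67  66  67]]
```

Request:
carry_out(moves=[0, 2, -4, 0, 0, 0, 2, -4, 0, 0, 0, 2, -4, 0, 0, 0, 2, -4, 0, 0, 0, 2, -4, 0, 0, 0, 2, -4, 0, 0, 0, 1.9, -4, 0, 0, 0, 0, -0.3, 0, 0, 0, 0, 0, -2, 0, 0, 0, 0, -3, 0])

```text
clock: 30.4
position: [0.5267, -0.2037, 0.1752]
ee_rot: [0.001, 1.0, 0.004, 0.002]
contact_force: [-0.3, -0.4, 0.2]
width: -0.0
```

Request:
carry_out(moves=[0, 0, 0, -3, 0, 0, 0, 0, -3, 0, 0, 0, 0, -3, 0, 0, 0, 0, -1.8, 0, 0, 0, 0, 0, 0, 0, 0, -0.8, 0, 0, 0, 0, -0.8, 0, 0, 0, 0, -0.6, 0, 0, 0, 0, -0.4, 0, 0, 0, 0, 0, 0, 0])

```text
clock: 31.4
position: [0.5263, -0.2291, 0.0671]
ee_rot: [0.0, 1.0, 0.005, 0.001]
contact_force: [0.2, 1.4, -0.3]
width: 0.0004
```

Request:
carry_out(moves=[0, 0, -0.2, 0, 0, 0, 0, -0.2, 0, 0, 0, 0, -0.2, 0, 0, 0, 0, -0.1, 0, 0, 0, 0, 0, 0, 0, 0, 0, 0, 0, 0, 0, 0, 0, 0, 0, 0, 0, 0, 0, 0, 0, 0, 0, 0, 0, 0, 0, 0, 0, 0])

```text
clock: 32.4
position: [0.526, -0.2351, 0.0664]
ee_rot: [0.0, 1.0, 0.005, 0.0]
contact_force: [0.6, 0.6, 1.0]
width: 0.0004
```

Request:
carry_out(moves=[0, 0, -0.2, 0, 0, 0, 0, -0.2, 0, 0, 0, 0, -0.2, 0, 0, 0, 0, -0.2, 0, 0, 0, 0, 0, 0, 0, 0, 0, 0, 0, 0, 0, 0, 0, 0, 0, 0, 0, 0, 0, 0, 0, 0, 0, 0, 0, 0, 0, 0, 0, 0])

```text
clock: 33.4
position: [0.5258, -0.2371, 0.0665]
ee_rot: [-0.005, 1.0, 0.004, -0.0]
contact_force: [2.0, 15.7, 5.3]
width: -0.0
```

```bash
python3 - <<'E'
from h import *
s=manip.get_state();print(s['position'],s['contact_force'],s['moment'])
E
```

```text
[ 0.52577078 -0.23714406  0.06647207] [ 1.95644718 15.65305462  5.25350783] [ 2.24497155 -0.34784213 -0.0201336 ]
```

```bash
python3 - <<'E'
from h import *
T=cam('top');S=cam('scene')
u0,v0=map(int,pix(T,[[.5258,-.2425,.08]])[0]);
for n,i in(('open',18.8),('now',31.3)):print('T knob',n,ray(T,(u0-24+i,v0-16+16.5),.09)[:2].round(4))
U,V=map(int,pix(S,[[.5258,-.2425,.08]])[0])
for n,i,j in(('open',32.5,9.3),('now',17,19.3)):print('S knob',n,ray(S,(U-24+i,V-16+j),.09)[:2].round(4))
g=cv2.imread('pics/top0.png',0)
def edges(row,a,b):
    r=g[row-1:row+2,a:b].mean(0);d=np.abs(np.diff(r));i=np.argsort(d)[::-1][:6];return sorted((int(k)+a+.5,int(d[k])) for k in i)
print('housing row 228',edges(228,440,520));print('bar row 251',edges(251,440,520));print('pocket row 264',edges(264,448,515))
for z,(a,b),v in((.095,(450.7,512.5),228),(.07,(448.3,510.8),251),(.04,(453.5,499.5),264)):
    print(z,ray(T,(a,v),z)[1],ray(T,(b,v),z)[1],(ray(T,(a,v),z)[1]+ray(T,(b,v),z)[1])/2)
E
```

```text
T knob open [ 0.5241 -0.2247]
T knob now [ 0.5248 -0.2579]
S knob open [ 0.5268 -0.2243]
S knob now [ 0.527  -0.2576]
housing row 228 [(449.5, 21), (450.5, 25), (451.5, 20), (462.5, 15), (463.5, 18), (501.5, 16)]
bar row 251 [(442.5, 10), (443.5, 9), (447.5, 22), (448.5, 36), (449.5, 26), (510.5, 10)]
pocket row 264 [(452.5, 11), (453.5, 23), (454.5, 25), (498.5, 20), (499.5, 39), (500.5, 27)]
0.095 -0.2509649128399606 -0.4159662902902628 -0.3334656015651117
0.07 -0.2495509391698567 -0.41829328711733493 -0.3339221131435958
0.04 -0.27025288994932317 -0.39651326854003865 -0.3333830792446809
```

Request:
carry_out(moves=[0, 0, -0.2, 0, 0, 0, 0, -0.1, 0, 0, 0, 0, 0, 0, 0, 0, 0, 0.6, 0, 0, 0, 0, 1, 0, 0, 0, 0, 1, 0, 0, 0, 0, 1, 2, 0, 0, 0, 1, 4, 0, 0, 0, 1, 4, 0, 0, -2, 2, 3, 0])

```text
clock: 34.4
position: [0.5087, -0.1713, 0.1989]
ee_rot: [0.002, 1.0, 0.005, 0.003]
contact_force: [-0.0, 1.2, 0.6]
width: 0.0001
```

Request:
carry_out(moves=[0, -3, 4, 1, 0, 0, -3, 4, 1, 0, 0, -3, 4, 0, 0, 0, -3, 4, 0, 0, 0, 0, 4, 0, 0, 0, 0, 4, 0, 0, 0, 0, 0, 0, 0, 0, 0, 0, 0, 0, 0, 0, 0, 0, 0, 0, 0, 0, 0, 0])

```text
clock: 35.4
position: [0.3873, 0.0672, 0.2159]
ee_rot: [0.0, 1.0, 0.004, -0.0]
contact_force: [-0.0, -0.1, -0.4]
width: 0.0001
```

```bash
python3 - <<'E'
from h import *
s=manip.get_state();print(s['clock'],s['position'],s['contact_force'])
g=cv2.cvtColor(save('top','t12.png'),cv2.COLOR_RGB2GRAY);g0=cv2.imread('pics/top0.png',0);o=cv2.imread('pics/top11.png',0)
print('knob row now/prev',g[261,446:462],o[261,446:462])
# plate slots in pocket, top view: trailing side
T=cam('top')
for x in(.508,.511):print(x,[pix(T,[[x,-.334,z]])[0].round(1).tolist() for z in(.034,.040,.048)],pix(T,[[x-.004,-.334,.034]])[0].round(1))
print('col 468',g[255:300,468],'col 478',g[255:300,478])
# bystanders & rack changes
for n,(a,b,c,d) in dict(rack=(205,232,270,305),bowl=(255,148,308,200),pan=(312,143,395,200),jar=(408,148,440,185),timer=(397,305,426,335),mill=(140,238,178,270),peeler=(285,303,340,352)).items():
    D=cv2.absdiff(g,g0)[b:d,a:c];print(n,int((D>30).sum()),int(D.max()))
E
```

```text
35.4 [0.3873094  0.06718761 0.21591563] [-0.01769648 -0.11320555 -0.36287247]
knob row now/prev [103  98  94  91  82  74  62  45  34  44  64  88 104 109 109 110] [104  97  95  91  82  73  62  43  33  43  64  87 104 108 108 109]
0.508 [[476.3, 272.1], [476.9, 271.9], [477.7, 271.7]] [476.3 273.6]
0.511 [[476.2, 271.0], [476.8, 270.8], [477.6, 270.6]] [476.3 272.5]
col 468 [ 82  65  79  86  87  86  87  86  86  86  87  94 109 119 121 110  87  93
 115 121 120 118 116 116 115 114 120 131 136 136 136 137 136 136 136 136
 137 137 136 136 136 136 136 136 136] col 478 [ 83  58  66  73  74  76  79  81  80  81  81  86 102 116 120 110  88  88
 109 119 119 115 115 113 114 113 116 127 134 136 136 136 136 136 136 136
 137 135 135 137 135 136 136 136 136]
rack 282 86
bowl 0 4
pan 0 5
jar 0 5
timer 0 4
mill 0 5
peeler 764 85
```

```bash
python3 -c "
from rig import manip
print(manip.sign_off())"
```

```text
the job is handed in; nothing more can be done
None
```

The long slotted plate is in the cutter's pocket, the bolt is pushed across over it, and the job is handed in at about 35 s.

**What I did:** I lifted the plate out of the rack's far slot and stood it on edge on the board. I let go, tipped it over with the fingers until it lay flat, then picked it up again. I set it on the loading shelf with one long side towards the lip, released it, and pushed it over the lip and under the crossbar. Then I pushed the knob to its stop and moved the arm clear.

**Last checks**
- **Plate:** in the wrist image it measured 288 px long. A seated plate should measure 289 px and one still up on the lip 305 px, so it looks fully down.
- **Bolt travel:** two cameras show the knob moved about 33 mm. It now stands about 76 mm from the cutter's origin along y, where fully across should be 74 mm, so I put the bolt at about 38 of 40 mm. The remaining 2 mm is within the error of my measurement.
- **Bolt start:** it seems to have started about 5 mm in rather than at 0.
- **Bolt stop:** pushing twice more, with up to about 16 N read and a little more after that, did not move it. I took that as the stop.
- **Other things on the table:** the bowl, pan, jar, timer and mill look unchanged in the top image.
- **Not confirmed by image:** I could not check the peeler or the two remaining rack plates this way. The pixels there changed: in the rack's area because the plate was taken out, and at the peeler I think from the arm and its shadow. I saw no sign of the arm touching them.
- **Pictures:** all 12 views were used by the end of the push, so the final checks are from pixel values only.

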